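# Close the hold-down bar and lock it with its pin

## Task

Swing the yellow hold-down bar over the wooden block and down into the blue catch post until it rests fully home, then push the orange-headed locking pin, from the robot's side, through the post and the bar until its head sits against the post, and let go. The pin lies in its rack with the head sunk in a pocket, so it has to be lifted by its shank and taken again by its head before it can go all the way in; the two open V-rests beside the pocket are there to lay it on. Leave the wooden block, the oil bottle, the tape measure and the roll of black tape where they are.

Things in the scene. Friction and masses are not known exactly. Their poses are not given: they have to be found in the camera images.
- fixture: Dark steel base plate of the hold-down fixture, 80 x 280 x 12 mm, fixed to the bench. Origin on the bench, below the nominal middle of the pin hole; z up, x along the pin hole, away from the robot, y along the closed bar towards its hinge.
- hole_nominal (a point): Nominal middle of the pin hole: fixture x = y = 0, 72 mm above the bench. The blue catch post is bolted through slots: it and its holes really stand up to 6 mm to either side of this along y, different each time and not reported, so feel or look for them.
- post_front (a point): Nominal middle of the hole's mouth in the post's front face, fixture x = -20 mm. The post has two cheeks 10 mm thick (x -20 to -10 and 10 to 20 mm), 30 mm wide along y, top 88 mm above the bench; a round hole of 11.6 mm with 1 mm chamfers runs along x through both.
- bar (a joint): Angle of the yellow bar, rad: 0 = closed, level, at its stop between the post's cheeks; 1.57 = upright; stop at 1.9. Hinge friction (0.42 N m, about 2 N at the grip) holds it wherever it is left: it does not fall shut and must be pressed down to its stop.
- hinge_axis (a point): Bar's hinge axis, at y = 170 mm in the fixture's frame, 72 mm above the bench, parallel to the fixture's x; the bar swings in the fixture's plane x = 0. Two blue ears hold it, top 90 mm above the bench.
- bar_grip (a point): Middle of the red grip at the bar's free end, 222 mm from the hinge axis; 48 mm long (to 247 mm), 22 mm deep, 16 mm wide along the fixture's x. It can be pinched across the 16 mm and led down in an arc, turning between the fingers. Closed, it is at y = -52 mm in the fixture's frame, 72 mm above the bench.
- bar_eye (a point): Middle of the slotted eye in the bar, 170 mm from the hinge axis: 36 mm long along the bar, 12 mm high, through the bar's 16 mm thickness, so the pin passes wherever the post stands. The bar is 24 mm deep.
- pin: Locking pin, 80 g. Origin on its axis at the shoulder, +x along the shank to the tip. Steel shank 10 mm thick, 62 mm long (last 4 mm taper to 7 mm); orange square head 20 x 20 mm, x from -32 to 0. Starts level in the rack, axis 44 mm above the bench, tip away from the robot. Fully home, its origin is at fixture x = -20 mm, z = 72 mm.
- pin_rack: Grey rack fixed to the bench, base 112 x 146 x 6 mm. Origin on the bench midway between two lanes, z up, x along them to the tip end. Right lane (y = -40 mm, pin starts here): head pocket, x -41 to -2 mm, walls 72 mm high (18 above the head), 1.5 mm play, so only the shank can be taken; the pin lifts straight up. Two V-rests carry the shank.
- open_rest (a point): Pin's origin when it lies in the left lane (rack y = +40 mm, no pocket), axis along the rack's x, 44 mm above the bench; the head overhangs freely. In each lane the V-rests (90 degrees, 6 mm thick, 20 mm wide) are at x = 11 and 53 mm: 36 mm free between them for fingers on the shank, middle x = 32 mm, only the base below.
- wood_block: Wooden block 45 x 110 x 45 mm lying on the base plate under the bar, origin under its middle; leave it there.
- oil_bottle: Small blue bottle with a white nozzle, 40 mm wide, 120 mm high, origin under its middle; leave it alone.
- tape_measure: Yellow and black tape measure 66 x 72 x 34 mm, origin under its middle; leave it alone.
- elec_tape: Roll of black tape 53 mm wide, 19 mm high, origin under its middle; leave it alone.

How it is judged:
On the way:
1. the bar is swung down to its stop in the catch post (within 0.02 rad) (value of joint bar below 0.02 rad), for 0.2 s.
At the end, for the whole second after the job is handed in: The bar is closed (under 0.02 rad) and the pin rests in post and bar from the robot's side: its shoulder within 4 mm of the post's front face, its axis along the hole (within 0.07 rad), its origin within 10 mm sideways and 6 mm in height of the nominal hole axis, and it is at rest (value of joint bar below 0.02 rad and x of pin in the frame of fixture between -0.024 and -0.012 m and y of pin in the frame of fixture between -0.01 and 0.01 m and z of pin in the frame of fixture between 0.066 and 0.078 m and angle between the x axis of pin and the x axis of fixture, either way round below 0.07 rad and linear speed of pin below 0.02 m/s); the robot touches nothing.
It fails at once if the wooden block is moved more than 20 mm (distance of wood_block from where it was at the start of the episode above 0.02 m).
It fails at once if the oil bottle is moved more than 30 mm (distance of oil_bottle from where it was at the start of the episode above 0.03 m).
It fails at once if the tape measure is moved more than 30 mm (distance of tape_measure from where it was at the start of the episode above 0.03 m).
It fails at once if the roll of black tape is moved more than 30 mm (distance of elec_tape from where it was at the start of the episode above 0.03 m).
It also fails if it takes over 69 s, if anything falls off the work surface, if the arm or the gripper's body presses on something with over 40 N, if the wrist force passes 120 N, or if a joint passes its speed limit or range.

## Robot

A 6-joint arm with a two-finger parallel gripper is mounted at the origin on the work surface; the furniture and walls round the work are solid. World frame = base frame: x ahead of the robot, y to its left, z up, the work surface at z = 0. Lengths are in m, angles in rad, forces in N, time in s.
With the tool pointing down it reaches from about 0.375 to 0.9 m from the base axis. Payload 3.1 kg.
Tool frame: the origin (TCP) lies between the finger pads; the fingertips stand 17 mm ahead of it and the grasp point (between the pads) lies 2 mm behind it (robot.nose_length is the distance from the TCP to the fingertips, in m); z points along the fingers, y is the line along which they close (so a half turn about z gives the same grasp; the last joint's range is limited). The gripper opens to 87 mm and grips with 3 to 60 N. Pads are 19 mm wide; open, the fingers measure 117 mm over their backs; the gripper's body (75 mm by 190 mm) begins 51 mm behind the grasp point.
Start: joints at [-1.371, 0.527, 1.433, -0, 1.181, -0.178], TCP at [0.231, -0.581, 0.24] pointing down, gripper open.
Joint ranges: [-3.08, 3.08], [-0.75, 2.2], [0.22, 2.44], [-1.43, 4.57], [0, 2.65], [-2.85, 2.85]. Speed limits (rad/s): [2.79, 2.79, 3.14, 3.14, 3.14, 3.14].

## Interface

Orientations are given as a unit quaternion [x, y, z, w].
In Python, from rig import robot, cams gives the robot as it stands.
- The arm moves only by the shell command python3 -m pendant 'ROWS' [FORCE]. ROWS is JSON, a list of rows, each an object with "jaw": the opening, from 0 (shut) to 1 (fully open); "linear": the shift along the tool's x, y, z in cm, a list of three; "twist": the turn about the tool's z in degrees. A call has 1 to 12 rows; each row shifts and turns the commanded pose from where the row before left it, along the tool's axes as they then stand; what a row does not reach is not made up. A row lasts 1/12 s, in which the tool goes at most 41.7 mm and 7.16 degrees, less where a joint would pass 70% of its speed; a pose out of reach is approached as far as the arm can. A call is refused whole if a number of a shift passes 4.17 or a number of a turn 7.16, either way. A call with a gripper value outside its range is refused whole. The fingers move at their own pace and stop on an object; FORCE is the grip in N (left out, the last holds). Time passes only in rows, so rows that do not move let the fingers close. It gives the time, the measured TCP pose, the force, the opening and the grip force at its end, in the units of the state.
- robot.get_obs(): the state, without advancing time (a new reading comes with each control period).
- cams.camera(name): name is "scene" or "top"; returns a dict with "color" (480x640x3 uint8, blue, green, red), "depth" (480x640 float32, m along the optical axis (not along the pixel's ray), 0 where there is no reading), "fov_y" (degrees; the focal length in pixels is half the picture's height over the tangent of half this angle, whatever the lens; pixels are square), "cx", "cy" (the principal point, pixels), "view" (4x4, takes a point from world to camera coordinates). Camera axes: x right, y down, z forward; pixel columns grow to the right and rows downward; lengths in m; the calibration is good to about 2 mm. A picture is of the moment at which its call begins.
- robot.hand_in(): hands the job in; it is judged then, once.
The state is a dict: "time": time; "q": joint angles; "joint_velocities": joint speeds; "joint_torque": joint torques, N m; "position": TCP position; "tool_rot": TCP orientation; "ft_force": force on the tool from outside, world axes, zero at the start; "moment": the same for the moment, N m; "grip_width": finger opening in m; "grip_force": force on a finger pad.
Only numpy, scipy, OpenCV 4.12 (cv2) and the standard library are available. Lean on these libraries where they do the work, as an engineer would, in place of code of your own. Each camera call takes 0.05 s, during which the arm holds its last target. There are 200 camera calls.

## Working session

There is one attempt and no reset: what is moved stays moved. The work goes in short steps, Python scripts to look and compute and a shell command to move; the robot and the scene stay as the last step left them, time stands still between calls to the robot, and variables do not carry over. Pictures are saved under pics/ and viewed, at most 11 in all, crops included, and the job is handed in when it is done.

```bash
ls; mkdir -p pics; python3 - <<'E'
from rig import robot,cams
import cv2,numpy as np
print(robot.get_obs())
for n in("scene","top"):
    c=cams.camera(n); np.savez(f"{n}0.npz",**c); cv2.imwrite(f"pics/{n}0.png",c["color"])
    print(n,c["fov_y"],c["cx"],c["cy"],c["view"].round(4).tolist())
E
```

```text
pics
{'time': 0.0, 'q': array([-1.37150845e+00,  5.28496076e-01,  1.43390939e+00, -3.83198767e-05,
        1.18140151e+00, -1.78516111e-01]), 'joint_velocities': array([-0.00180804, -0.00114709,  0.00014201, -0.00190268, -0.00013392,
        0.00073208]), 'joint_torque': array([-2.01938470e-03, -4.40049899e+01, -1.76595050e+01,  6.32673595e-02,
        5.84343472e-02, -1.39495360e-04]), 'position': array([ 0.23041655, -0.58021694,  0.23855098]), 'tool_rot': array([ 9.82209040e-01,  1.87787582e-01, -2.92152032e-05, -1.10691538e-03]), 'ft_force': array([ 0.76111434, -0.08074514, -0.44929434]), 'moment': array([0.0445867 , 0.01500971, 0.01410565]), 'grip_force': 0.0, 'grip_width': 0.08724809013300541}
scene 56.614346302660515 323.5903014911036 241.58290542051648 [[0.6639, -0.7475, -0.0212, -0.4048], [-0.4266, -0.3553, -0.8318, 0.3101], [0.6142, 0.5613, -0.5547, 0.5176], [0.0, 0.0, 0.0, 1.0]]
top 46.19923607264589 314.59542032363436 243.2713265496197 [[0.0037, -1.0, -0.0042, 0.0037], [-0.9789, -0.0028, -0.2042, 0.6091], [0.2042, 0.0049, -0.9789, 0.9389], [0.0, 0.0, 0.0, 1.0]]
```

View pics/scene0.png

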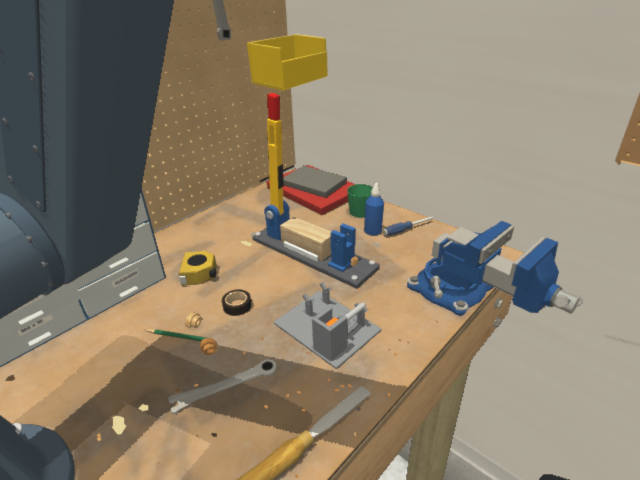

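View pics/top0.png

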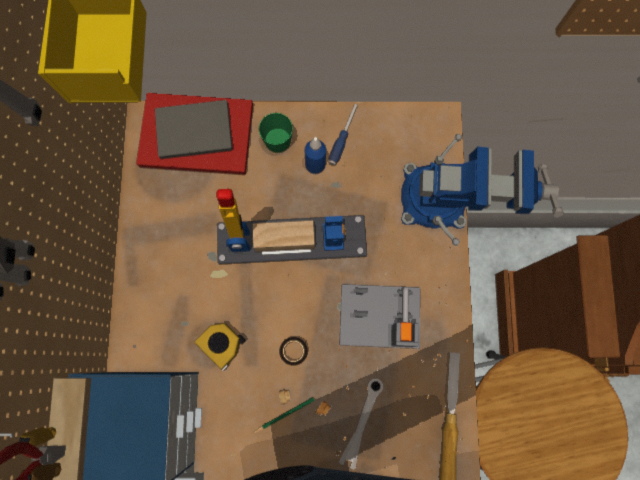

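The bar stands upright at the left end of the fixture: red grip at (226,195) and post at (334,232) in the top view. The rack is at (380,315) with the pin head at (406,331). Next I measure poses from the depth.

```bash
cat > h.py <<'E'
import numpy as np,cv2
def cloud(c):
    h,w=c["depth"].shape; f=h/2/np.tan(np.radians(c["fov_y"])/2)
    u,v=np.meshgrid(np.arange(w),np.arange(h)); d=c["depth"]
    P=np.stack([(u-c["cx"])/f*d,(v-c["cy"])/f*d,d],-1)
    V=np.asarray(c["view"]); return (P-V[:3,3])@V[:3,:3]
def proj(c,p):
    f=240/np.tan(np.radians(c["fov_y"])/2);V=np.asarray(c["view"]);q=V[:3,:3]@np.asarray(p)+V[:3,3]
    return q[:2]/q[2]*f+[c["cx"],c["cy"]]
E
python3 - <<'E'
from h import *
for n in("top","scene"):
    c=dict(np.load(n+"0.npz")); W=cloud(c); hsv=cv2.cvtColor(c["color"],cv2.COLOR_BGR2HSV)
    H,S,V=hsv[...,0],hsv[...,1],hsv[...,2]; Z=W[...,2]; ok=c["depth"]>0
    def box(name,m):
        m=cv2.morphologyEx(m.astype(np.uint8),cv2.MORPH_OPEN,np.ones((2,2)))
        k,l,st,_=cv2.connectedComponentsWithStats(m); i=1+np.argmax(st[1:,4]); m=l==i
        p=W[m]; r=cv2.minAreaRect(p[:,:2].astype(np.float32)*1000)
        print(n,name,m.sum(),"c",np.round(r[0],1),"sz",np.round(r[1],1),"a",round(r[2],2),"z",np.percentile(p[:,2]*1000,[2,50,98]).round(1), "mean",(p.mean(0)*1000).round(1))
    X,Y=W[...,0],W[...,1]
    rf=ok&(X>.45)&(X<.75)&(Y>-.15)&(Y<.3)
    rr=ok&(X>.3)&(X<.6)&(Y>-.3)&(Y<0)
    box("plate+",rf&(Z>.006)&(V<90)&(Z<.02))
    box("fixall",rf&(Z>.007)&(H<140))
    box("rackbase",rr&(Z>.003)&(Z<.010)&(S<60))
    box("rackall",rr&(Z>.003))
    box("orange",rr&(Z>.03)&(H<20)&(S>150))
    box("rackhi",rr&(Z>.06))
    box("shank",rr&(Z>.045)&(Z<.055)&(S<60))
    box("red",ok&(Z>.15)&((H<5)|(H>175))&(S>180)&(X>.45)&(X<.75)&(Y<.25))
    box("bluepost",rf&(Z>.03)&(H>95)&(H<125)&(S>120)&(Y<.06))
    box("posttop",rf&(Z>.08)&(Z<.095)&(H>95)&(H<125)&(S>100)&(Y<.06))
    box("wood",rf&(Z>.05)&(Z<.065)&(H>8)&(H<25))
    box("ears",rf&(Z>.07)&(Z<.1)&(H>95)&(H<125)&(S>100)&(Y>.1))
E
```

```text
top plate+ 2642 c [534.6  40.7] sz [264.8 279. ] a 3.74 z [-0.5 11.4 56.5] mean [616.1  32.2  16.1]
top fixall 3577 c [592.7  49. ] sz [352.2 164. ] a 39.33 z [  9.2  56.6 317.5] mean [620.8  88.   88.7]
top rackbase 2972 c [468.5 -84.4] sz [121.1 175.3] a 71.52 z [ 1.5  5.7 43. ] mean [485.4 -95.4  11.5]
top rackall 4472 c [471.  -95.3] sz [187.4 139.6] a 87.96 z [ 0.6  6.3 72.6] mean [ 482.1 -114.1   21.6]
top orange 195 c [438.5 -81.5] sz [ 33. 175.] a 11.78 z [ 7.7 53.  57.5] mean [ 452.8 -154.2   61.5]
top rackhi 309 c [438.9 -92.1] sz [ 43.  193.5] a 7.76 z [ 4.4 70.8 74.9] mean [ 444.8 -153.1   75.2]
top shank 149 c [ 501.7 -159.7] sz [15.  57.3] a 88.66 z [ 4.1 47.4 51.5] mean [ 501.6 -157.    42.6]
top red 241 c [559.5  93.2] sz [360.2  22.1] a 27.28 z [278.3 314.8 320.2] mean [619.5 124.5 311.7]
top bluepost 494 c [640.9 -31.7] sz [58.  35.2] a 0.28 z [11.4 65.9 90.1] mean [629.6 -29.5  66.4]
top posttop 113 c [619.6 -34.9] sz [18.7 39.7] a 29.74 z [ 9.7 86.4 90.3] mean [617.  -30.4  81. ]
top wood 1506 c [531.4  58.4] sz [256.6 108.6] a 1.47 z [42.5 56.5 60.5] mean [624.3 
[... 651 characters left out ...]
456 c [ 295.5 -280.2] sz [584.8  51.2] a 38.67 z [44.9 67.4 72.2] mean [ 446.2 -157.7   66.1]
scene shank 160 c [ 452. -164.] sz [34.1 58.5] a 65.03 z [41.2 48.  54.5] mean [ 441.2 -163.6   47.7]
scene red 269 c [621.6 120.5] sz [13.1 19.5] a 53.39 z [272.  295.6 316.2] mean [621.2 120.8 295.1]
scene bluepost 671 c [ 402.6 -209.5] sz [839.9  43.4] a 37.61 z [28.3 59.9 87.8] mean [625.9 -38.3  62.3]
scene posttop 83 c [629.5 -35.3] sz [25.3 36.4] a 82.54 z [63.7 85.2 88. ] mean [617.7 -34.4  83.6]
scene wood 720 c [ 388.1 -207.5] sz [816.3  95.8] a 48.78 z [48.5 55.7 58.2] mean [621.3  52.8  57.3]
scene ears 86 c [606.6 138.8] sz [12.1 31.2] a 18.35 z [68.4 80.7 89.1] mean [607.5 134.2  79.9]
```

```bash
python3 - <<'E'
from h import *
c=dict(np.load("top0.npz"))["color"]
a=cv2.resize(c[175:355,205:445],None,fx=3.3,fy=3.3,interpolation=cv2.INTER_CUBIC); cv2.imwrite("pics/crop_top.png",a)
E
```

```text
(no output)
```

View pics/crop_top.png

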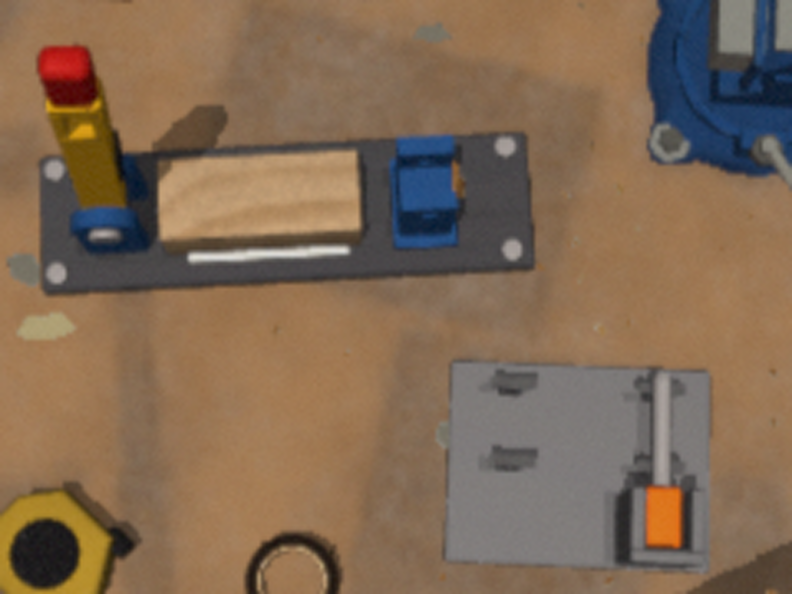

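The crop shows plate corners at about (40,158), (525,133) and (534,267), and rack base corners at (454,360), (710,371), (707,570) and (445,562). The orange head spans (648..682, 487..548) and the pin tip is at (661,372). I intersect these pixels with their known heights.

```bash
cat >> h.py <<'E'
def onz(c,uv,z):
    f=240/np.tan(np.radians(c["fov_y"])/2);V=np.asarray(c["view"]);R=V[:3,:3];o=-R.T@V[:3,3]
    d=R.T@np.array([(uv[0]-c["cx"])/f,(uv[1]-c["cy"])/f,1]); return o+d*(z-o[2])/d[2]
E
python3 - <<'E'
from h import *
c=dict(np.load("top0.npz"))
cr=lambda u,v:((u+.5)/3.3-.5+205,(v+.5)/3.3-.5+175)
def pr(n,pts,z): 
    P=np.array([onz(c,cr(*p),z)[:2]*1000 for p in pts]); print(n,P.round(1).tolist(),"mean",P.mean(0).round(1)); return P
def ang(a,b): return np.degrees(np.arctan2(*(b-a)[::-1])).round(2)
p=pr("plate",[(40,158),(525,133),(534,267)],.012); print(ang(p[1],p[0]),ang(p[2],p[1]), np.linalg.norm(p[0]-p[1]),np.linalg.norm(p[1]-p[2]),"ctr",(p[0]+p[2])/2)
b=pr("bolts",[(54,170),(505,146),(513,250),(56,272)],.014); print(ang(b[1],b[0]),ang(b[2],b[3]),ang(b[2],b[1]),ang(b[3],b[0]))
r=pr("rack",[(454,360),(710,371),(707,570),(445,562)],.006); print(ang(r[1],r[0]),ang(r[2],r[3]),ang(r[2],r[1]),ang(r[3],r[0]),[np.linalg.norm(r[i]-r[i-1]).round(1) for i in range(4)])
h=pr("head",[(648,487),(682,487),(680,548),(646,548)],.054); print(ang(h[3],h[0]),ang(h[2],h[1]))
t=pr("tip",[(661,372)],.047); print(ang((h[2]+h[3])/2,t[0]),np.linalg.norm((h[2]+h[3])/2-t[0]))
pr("posttop far cheek",[(397,137),(455,137),(455,155),(397,155)],.088)
pr("posttop near cheek",[(400,187),(457,187),(455,208),(397,210)],.088)
pr("ear near pin/top",[(105,236)],.072);pr("eartop",[(105,208)],.09)
pr("vrest left",[(519,376),(517,452)],.044)
W=cloud(c); Z=W[...,2]
for n,(x0,x1,y0,y1) in dict(top=(.55,.70,-.08,.0)).items():
    m=(c["depth"]>0)&(W[...,0]>x0)&(W[...,0]<x1)&(W[...,1]>y0)&(W[...,1]<y1)&(Z>.082)&(Z<.094)
    q=W[m]*1000; print(len(q)); 
    for k in np.unique((q[:,0]//6)): s=q[q[:,0]//6==k]; print(k*6,len(s),s[:,1].min().round(1),s[:,1].max().round(1),s[:,2].mean().round(1))
hs=cv2.cvtColor(c["color"],cv2.COLOR_BGR2HSV)
for n in("top","scene"):
    d=dict(np.load(n+"0.npz"));W=cloud(d);hs=cv2.cvtColor(d["color"],cv2.COLOR_BGR2HSV);H=hs[...,0]
    m=(d["depth"]>0)&(W[...,2]>.1)&(W[...,0]>.56)&(W[...,0]<.68)&(W[...,1]<.2)&(W[...,1]>.05)&(hs[...,1]>120)
    q=W[m]*1000
    for z in range(100,330,30):
        s=q[abs(q[:,2]-z)<15]
        if len(s)>3: print(n,z,len(s),np.median(s,0).round(1),s.min(0).round(0)[:2],s.max(0).round(0)[:2])
E
```

```text
plate [[659.2, 190.9], [674.7, -86.8], [596.6, -90.8]] mean [643.5   4.4]
93.19 2.91 278.11096297710867 78.20927062217126 ctr [627.90018652  50.03096573]
bolts [[651.7, 182.2], [666.5, -75.1], [605.9, -78.9], [592.6, 178.9]] mean [629.2  51.8]
93.29 92.97 3.59 3.25
rack [[544.4, -45.6], [538.6, -189.2], [428.8, -183.7], [432.6, -39.9]] mean [ 486.1 -114.6]
87.7 88.48 -2.83 -2.9 [np.float64(112.0), np.float64(143.7), np.float64(110.0), np.float64(143.9)]
head [[470.7, -145.5], [470.8, -163.5], [439.0, -161.4], [438.9, -143.6]] mean [ 454.8 -153.5]
-3.47 -3.68
tip [[532.7, -155.2]] mean [ 532.7 -155.2]
-1.68 93.82577498596021
posttop far cheek [[652.4, -12.4], [652.5, -43.2], [642.7, -43.1], [642.6, -12.4]] mean [647.5 -27.8]
posttop near cheek [[625.2, -14.0], [625.3, -44.1], [613.9, -42.9], [612.8, -12.4]] mean [619.3 -28.3]
ear near pin/top [[601.6, 143.4]] mean [601.6 143.4]
eartop [[613.0, 141.2]] mean [613.  141.2]
vrest left [[530.7, -78.9], [489.7, -77.3]] mean [510.2 -78.1]
219
612.0 57 -43.9 -14.2 87.3
618.0 51 -44.0 -14.2 87.2
636.0 1 -16.0 -16.0 88.5
642.0 64 -42.2 -12.5 87
[... 234 characters left out ...]
.] [630. 147.]
top 220 125 [617.2 133.5 221.5] [615. 121.] [631. 145.]
top 250 63 [616.6 125.9 249.9] [615. 119.] [630. 143.]
top 280 113 [616.7 126.2 276.5] [615. 118.] [631. 141.]
top 310 235 [621.1 126.4 315.7] [615. 116.] [631. 138.]
scene 100 82 [617.6 133.6 107.4] [615. 127.] [631. 152.]
scene 130 147 [617.3 133.7 127.8] [614. 124.] [632. 151.]
scene 160 131 [617.  134.1 160.1] [615. 123.] [621. 150.]
scene 190 180 [617.8 127.9 191.1] [614. 120.] [632. 147.]
scene 220 215 [618.6 125.8 221. ] [614. 119.] [633. 145.]
scene 250 220 [620.4 122.  248.9] [613. 116.] [633. 144.]
scene 280 203 [618.6 121.3 279.9] [614. 115.] [632. 139.]
scene 310 172 [619.1 120.7 306.8] [615. 114.] [632. 137.]
```

```bash
python3 -m pendant '[{"jaw":1,"linear":[0,0,-1.2],"twist":-7.16},{"jaw":1,"linear":[0,0,-1.2],"twist":-7.16},{"jaw":1,"linear":[0,0,-1.2],"twist":-7.16},{"jaw":1,"linear":[0,0,-1.2],"twist":-7.16},{"jaw":1,"linear":[0,0,-1.2],"twist":-7.16},{"jaw":1,"linear":[0,0,-1.2],"twist":-7.16},{"jaw":1,"linear":[0,0,-1.2],"twist":-7.16},{"jaw":1,"linear":[0,0,-1.2],"twist":-7.16},{"jaw":1,"linear":[0,0,-1.2],"twist":-7.16},{"jaw":1,"linear":[0,0,-1.2],"twist":-7.16}]' 30
cat > st.py <<'E'
from rig import robot
import numpy as np
from scipy.spatial.transform import Rotation as R
o=robot.get_obs(); M=R.from_quat(o["tool_rot"]).as_matrix()
print("t",round(o["time"],2),"pos",(o["position"]*1000).round(1),"yaw",np.degrees(np.arctan2(M[1,0],M[0,0])).round(2),"zt",M[:,2].round(3),"F",o["ft_force"].round(1),"w",(o["grip_width"]*1000).round(1),"gf",round(o["grip_force"],1))
def to(x,y,z):
    d=np.array([x,y,z])/1000-o["position"]; print("  to",(x,y,z),"tool cm",(M.T@d*100).round(2))
import sys
for a in sys.argv[1:]: to(*map(float,a.split(",")))
E
python3 st.py 623.7,126,360 623.7,126,294
python3 - <<'E'
from h import *
c=dict(np.load("top0.npz"));W=cloud(c)
for n,(u0,u1,v0,v1) in dict(bottle=(305,328,138,172),vise=(402,480,148,228)).items():
    q=W[v0:v1,u0:u1].reshape(-1,3)*1000; 
    for zz in (30,60,90,110,130):
        s=q[q[:,2]>zz]
        if len(s): print(n,zz,len(s),s.min(0).round(),s.max(0).round())
E
```

```text
time: 0.93
position: [0.2305, -0.5805, 0.3595]
tool_rot: [0.685, 0.729, 0.0, -0.001]
ft_force: [0.3, 0.6, -0.2]
grip_width: 0.0867
grip_force: 0.0
bottle 30 546 [405. -13.  30.] [ 800.   25. 1044.]
bottle 60 415 [405. -13.  60.] [ 800.   24. 1044.]
bottle 90 117 [405.  -3.  91.] [ 788.   16. 1044.]
bottle 110 39 [405.   0. 110.] [ 788.   11. 1044.]
bottle 130 2 [4.050e+02 1.000e+00 1.044e+03] [4.050e+02 1.000e+00 1.044e+03]
vise 30 3402 [ 405. -276.   30.] [7.940e+02 1.000e+00 1.044e+03]
vise 60 2528 [ 405. -276.   60.] [7.900e+02 1.000e+00 1.044e+03]
vise 90 2237 [ 405. -276.   90.] [7.620e+02 1.000e+00 1.044e+03]
vise 110 1555 [ 405. -276.  110.] [7.620e+02 1.000e+00 1.044e+03]
vise 130 516 [ 405. -273.  130.] [7.620e+02 1.000e+00 1.044e+03]Traceback (most recent call last):
  File "st.py", line 5, in <module>
    print("t",round(o["time"],2),"pos",(o["position"]*1000).round(1),"yaw",np.degrees(np.arctan2(M[1,0],M[0,0])).round(2),"zt",M[:,2].round(3),"F",o["ft_force"].round(1),"w",(o["grip_width"]*1000).round(1),"gf",round(o["grip_force"],1))
                                                                                                                                                                              ^^^^^^^^^^^^^^^^^^^^^^^^^^^^
AttributeError: 'float' object has no attribute 'round'
```

```bash
sed -i 's/(o\["grip_width"\]\*1000).round(1)/round(float(o["grip_width"])*1000,1)/; s/round(o\["grip_force"\],1)/round(float(o["grip_force"]),1)/' st.py
python3 st.py 623.7,126,360 
python3 -m pendant '[{"jaw":1,"linear":[3.4,2.16,0],"twist":0},{"jaw":1,"linear":[3.4,2.16,0],"twist":0},{"jaw":1,"linear":[3.4,2.16,0],"twist":0},{"jaw":1,"linear":[3.4,2.16,0],"twist":0},{"jaw":1,"linear":[3.4,2.16,0],"twist":0},{"jaw":1,"linear":[3.4,2.16,0],"twist":0},{"jaw":1,"linear":[3.4,2.16,0],"twist":0},{"jaw":1,"linear":[3.4,2.16,0],"twist":0},{"jaw":1,"linear":[3.4,2.16,0],"twist":0},{"jaw":1,"linear":[3.4,2.16,0],"twist":0}]' >/dev/null
python3 -m pendant '[{"jaw":0.6,"linear":[3.4,2.16,0],"twist":0},{"jaw":0.6,"linear":[3.4,2.16,0],"twist":0},{"jaw":0.6,"linear":[3.4,2.16,0],"twist":0},{"jaw":0.6,"linear":[3.4,2.16,0],"twist":0},{"jaw":0.6,"linear":[3.4,2.16,0],"twist":0},{"jaw":0.6,"linear":[3.4,2.16,0],"twist":0},{"jaw":0.6,"linear":[3.4,2.16,0],"twist":0},{"jaw":0.6,"linear":[3.4,2.16,0],"twist":0},{"jaw":0.6,"linear":[3.4,2.16,0],"twist":0},{"jaw":0.6,"linear":[0,0,0],"twist":0}]' >/dev/null
python3 st.py 623.7,126,360 623.7,126,294
```

```text
t 0.93 pos [ 230.5 -580.5  359.5] yaw 93.6 zt [-0.     0.001 -1.   ] F [ 0.3  0.6 -0.2] w 86.7 gf 0.0
  to (623.7, 126.0, 360.0) tool cm [6.804e+01 4.368e+01 4.000e-02]
t 2.6 pos [606.   93.7 358.5] yaw 93.61 zt [ 0.002  0.004 -1.   ] F [ 0.3 -0.3  0.2] w 52.2 gf 0.0
  to (623.7, 126.0, 360.0) tool cm [ 3.11  1.97 -0.13]
  to (623.7, 126.0, 294.0) tool cm [3.09 1.96 6.47]
```

```bash

python3 -m pendant '[{"jaw":0.6,"linear":[3.15,1.95,0],"twist":-0.4},{"jaw":0.6,"linear":[0,0,2.2],"twist":0},{"jaw":0.6,"linear":[0,0,2.2],"twist":0},{"jaw":0.6,"linear":[0,0,2.1],"twist":0},{"jaw":0.6,"linear":[0,0,0],"twist":0}]' >/dev/null
python3 st.py 623.7,126,294
python3 -m pendant '[{"jaw":0,"linear":[0,0,0],"twist":0},{"jaw":0,"linear":[0,0,0],"twist":0},{"jaw":0,"linear":[0,0,0],"twist":0},{"jaw":0,"linear":[0,0,0],"twist":0},{"jaw":0,"linear":[0,0,0],"twist":0}]' 15 >/dev/null
python3 st.py 623.7,126,294
python3 - <<'E'
from rig import cams
import cv2,numpy as np
c=cams.camera("scene"); np.savez("scene1.npz",**c); cv2.imwrite("pics/scene1.png",c["color"][40:300,150:450])
E
```

```text
t 3.02 pos [618.1 119.7 289.2] yaw 93.66 zt [-0.011 -0.    -1.   ] F [-0.6  0.3 -0.1] w 52.3 gf 0.0
  to (623.7, 126.0, 294.0) tool cm [ 0.6   0.6  -0.49]
t 3.43 pos [622.  119.7 296. ] yaw 93.63 zt [ 0.002  0.    -1.   ] F [ 0.6 -0.1 -0.3] w 26.8 gf 0.0
  to (623.7, 126.0, 294.0) tool cm [0.62 0.21 0.2 ]
```

View pics/scene1.png

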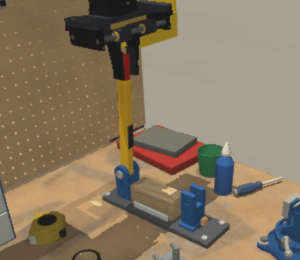

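The fingers straddle the red grip at crop (125,67). They are about 6 mm short in y, so I shift, close, and begin the arc.

```bash

python3 -m pendant '[{"jaw":0.3,"linear":[0.6,0.2,0],"twist":0},{"jaw":0.2,"linear":[0,0,0],"twist":0},{"jaw":0,"linear":[0,0,0],"twist":0},{"jaw":0,"linear":[0,0,0],"twist":0},{"jaw":0,"linear":[0,0,0],"twist":0},{"jaw":0,"linear":[0,0,0],"twist":0}]' 15 >/dev/null
python3 st.py 623.7,126,294
python3 -m pendant '[{"jaw":0,"linear":[-2.24,0,0.27],"twist":0},{"jaw":0,"linear":[-2.21,0,0.49],"twist":0},{"jaw":0,"linear":[-2.14,0,0.72],"twist":0},{"jaw":0,"linear":[-2.06,0,0.92],"twist":0},{"jaw":0,"linear":[-1.96,0,1.12],"twist":0},{"jaw":0,"linear":[0,0,0],"twist":0},{"jaw":0,"linear":[0,0,0],"twist":0}]' >/dev/null
python3 st.py 629.8,20,260
```

```text
t 3.98 pos [624.9 126.6 294.7] yaw 93.63 zt [ 0.004  0.001 -1.   ] F [ 5.6  1.9 -1.4] w 16.2 gf 15.0
  to (623.7, 126.0, 294.0) tool cm [-0.05 -0.13  0.07]
t 4.57 pos [631.2  18.6 258.3] yaw 93.53 zt [ 0.002 -0.001 -1.   ] F [ 4.1 -1.  -4.1] w 16.0 gf 15.0
  to (629.8, 20.0, 260.0) tool cm [ 0.15 -0.13 -0.17]
```

```bash

python3 -m pendant '[{"jaw":0,"linear":[-1.8,0.05,1.3],"twist":0},{"jaw":0,"linear":[-1.66,0.05,1.46],"twist":0},{"jaw":0,"linear":[-1.5,0,1.6],"twist":0},{"jaw":0,"linear":[-1.34,0,1.76],"twist":0},{"jaw":0,"linear":[-1.15,0,1.88],"twist":0},{"jaw":0,"linear":[-0.99,0,2.04],"twist":0},{"jaw":0,"linear":[-0.77,0,2.12],"twist":0},{"jaw":0,"linear":[-0.56,0,2.19],"twist":0},{"jaw":0,"linear":[0,0,0],"twist":0},{"jaw":0,"linear":[0,0,0],"twist":0}]' >/dev/null
python3 st.py 635.6,-79,115 636,-83,70
```

```text
t 5.4 pos [636.8 -77.6 114.8] yaw 93.64 zt [-0.002 -0.    -1.   ] F [ 1.3 -1.  -2.8] w 15.7 gf 15.0
  to (635.6, -79.0, 115.0) tool cm [-0.13 -0.13 -0.02]
  to (636.0, -83.0, 70.0) tool cm [-0.53 -0.11  4.48]
```

```bash

python3 -m pendant '[{"jaw":0,"linear":[-0.3,0,1.5],"twist":0},{"jaw":0,"linear":[-0.15,0,1.5],"twist":0},{"jaw":0,"linear":[-0.05,0,1.2],"twist":0},{"jaw":0,"linear":[0,0,0.3],"twist":0},{"jaw":0,"linear":[0,0,0],"twist":0},{"jaw":0,"linear":[0,0,0],"twist":0}]' >/dev/null
python3 st.py
python3 -m pendant '[{"jaw":0,"linear":[0,0,0.3],"twist":0},{"jaw":0,"linear":[0,0,0],"twist":0}]' >/dev/null
python3 st.py
python3 -m pendant '[{"jaw":0,"linear":[0,0,0.3],"twist":0},{"jaw":0,"linear":[0,0,0],"twist":0}]' >/dev/null
python3 st.py
```

```text
t 5.9 pos [637.1 -81.8  71. ] yaw 93.67 zt [-0.001  0.    -1.   ] F [-0.2  0.1 -2.2] w 15.9 gf 15.0
t 6.07 pos [637.1 -81.8  68.2] yaw 93.65 zt [-0.     0.001 -1.   ] F [-0.6  1.1  0.1] w 15.7 gf 15.0
t 6.23 pos [637.1 -81.9  66.1] yaw 93.66 zt [-0.  0. -1.] F [-1.   1.9  6.9] w 15.9 gf 15.0
```

```bash

python3 -m pendant '[{"jaw":0,"linear":[0,0,0.3],"twist":0},{"jaw":0,"linear":[0,0,0.2],"twist":0},{"jaw":0,"linear":[0,0,0],"twist":0},{"jaw":0,"linear":[0,0,0],"twist":0}]' 30 >/dev/null
python3 st.py
python3 - <<'E'
from rig import cams
import cv2,numpy as np
c=cams.camera("scene"); np.savez("scene2.npz",**c); cv2.imwrite("pics/scene2.png",cv2.resize(c["color"][160:340,220:440],None,fx=3,fy=3,interpolation=cv2.INTER_CUBIC))
E
```

```text
t 6.57 pos [637.3 -81.9  65.7] yaw 93.69 zt [ 0.001 -0.    -1.   ] F [-9.1  3.7 28.5] w 15.5 gf 30.0
```

View pics/scene2.png

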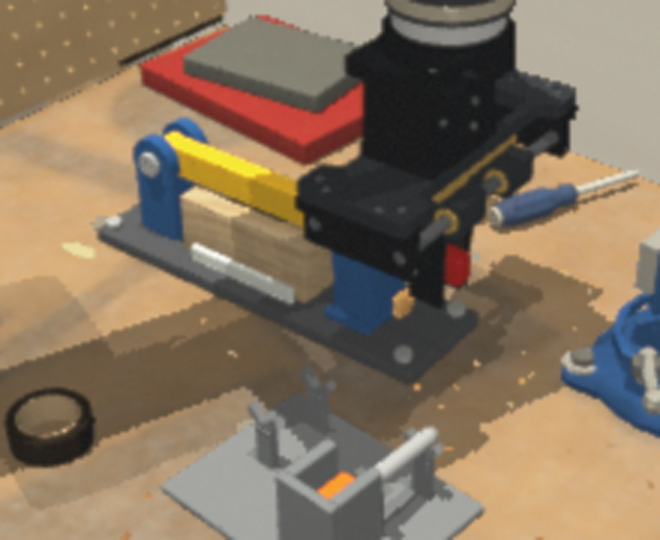

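28 N upward with no further travel means the bar is at its stop; the picture shows it level in the post. I release, retreat, and measure the rests from the first images.

```bash

python3 -m pendant '[{"jaw":0.5,"linear":[0,0,0],"twist":0},{"jaw":0.5,"linear":[0,0,0],"twist":0},{"jaw":0.5,"linear":[0,0,0],"twist":0},{"jaw":0.5,"linear":[0,0,-1],"twist":0},{"jaw":0.5,"linear":[0,0,-3],"twist":0},{"jaw":0.5,"linear":[0,0,-3],"twist":0},{"jaw":0.5,"linear":[0,0,-3],"twist":0},{"jaw":0.5,"linear":[0,0,-3],"twist":0},{"jaw":0.5,"linear":[0,0,-2],"twist":0},{"jaw":0.5,"linear":[0,0,0],"twist":7},{"jaw":0.5,"linear":[0,0,0],"twist":7}]' >/dev/null
python3 st.py
python3 - <<'E'
from h import *
for n in("top","scene"):
    c=dict(np.load(n+"0.npz"));W=cloud(c)*1000;ok=c["depth"]>0
    X,Y,Z=W[...,0],W[...,1],W[...,2]
    for nm,y0,y1,z0,z1 in(("left V",-100,-50,25,56),("right V/shank",-175,-140,25,56)):
        m=ok&(Y>y0)&(Y<y1)&(Z>z0)&(Z<z1)&(X>475)&(X<545); q=W[m]
        for k in np.unique(q[:,0]//6):
            s=q[q[:,0]//6==k]; print(n,nm,int(k*6),len(s),s[:,1].min().round(1),s[:,1].max().round(1),np.median(s[:,1]).round(1),s[:,2].max().round(1))
c=dict(np.load("top0.npz"))["color"]
a=cv2.resize(c[275:355,330:430],None,fx=7,fy=7,interpolation=cv2.INTER_CUBIC); cv2.imwrite("pics/rack.png",a)
E
```

```text
t 7.53 pos [638.5 -82.8 212.3] yaw 79.32 zt [ 0.004 -0.002 -1.   ] F [-0.3 -0.7 -0.4] w 43.4 gf 0.0
top left V 480 35 -85.7 -62.5 -75.5 47.3
top left V 486 17 -85.8 -62.7 -75.5 45.5
top left V 522 40 -88.3 -64.6 -76.4 49.2
top left V 528 17 -86.2 -64.6 -75.9 47.4
top right V/shank 474 21 -164.9 -149.0 -153.5 53.2
top right V/shank 480 47 -165.1 -141.7 -152.3 49.6
top right V/shank 486 15 -157.9 -150.4 -153.7 50.3
top right V/shank 492 20 -158.1 -150.6 -154.2 50.9
top right V/shank 498 15 -158.4 -150.4 -154.2 51.1
top right V/shank 504 16 -158.4 -150.8 -154.2 53.3
top right V/shank 510 19 -158.4 -151.2 -154.3 51.5
top right V/shank 516 26 -168.2 -145.0 -154.5 49.6
top right V/shank 522 45 -168.4 -143.0 -154.8 50.9
top right V/shank 528 15 -160.6 -151.8 -155.2 50.8
scene left V 480 61 -87.7 -62.6 -74.9 45.7
scene left V 486 28 -86.8 -65.8 -74.4 44.4
scene left V 522 64 -89.3 -65.6 -76.4 46.4
scene left V 528 21 -88.5 -68.2 -77.7 45.0
scene right V/shank 474 2 -167.6 -165.5 -166.6 44.9
scene right V/shank 480 26 -167.7 -143.3 -162.9 48.6
scene right V/shank 486 19 -160.8 -145.9 -158.8 49.2
scene right V/shank 492 19 -161.1 -152.1 -158.5 48.7
scene right V/shank 498 19 -161.3 -153.7 -158.5 48.5
scene right V/shank 504 18 -161.7 -152.7 -158.6 48.7
scene right V/shank 510 19 -161.3 -153.8 -158.8 49.9
scene right V/shank 516 26 -164.6 -153.2 -159.4 49.4
scene right V/shank 522 75 -170.3 -145.1 -160.6 48.4
scene right V/shank 528 15 -161.8 -148.5 -158.6 47.9
scene right V/shank 534 2 -159.0 -156.9 -157.9 46.4
```

View pics/rack.png

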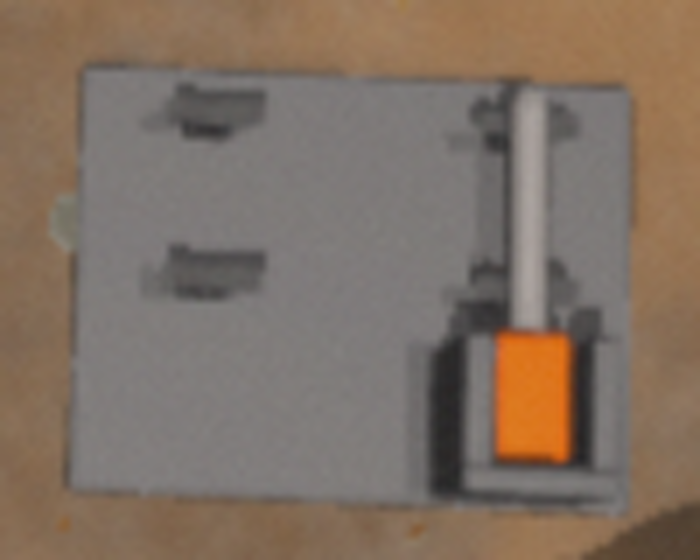

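```bash

python3 -m pendant '[{"jaw":0.5,"linear":[0,0,0],"twist":6.9},{"jaw":0.5,"linear":[0,0,0],"twist":6.9},{"jaw":0.5,"linear":[0,0,0],"twist":6.9},{"jaw":0.5,"linear":[0,0,0],"twist":6.9},{"jaw":0.5,"linear":[0,0,0],"twist":6.9},{"jaw":0.5,"linear":[0,0,0],"twist":6.9},{"jaw":0.5,"linear":[0,0,0],"twist":6.9},{"jaw":0.5,"linear":[0,0,0],"twist":6.9},{"jaw":0.5,"linear":[0,0,0],"twist":6.9},{"jaw":0.5,"linear":[0,0,0],"twist":6.9},{"jaw":0.5,"linear":[0,0,0],"twist":6.9},{"jaw":0.5,"linear":[0,0,0],"twist":6.4}]' >/dev/null
python3 st.py 506,-156,130 506,-156,42
```

```text
t 8.53 pos [637.3 -82.4 209.7] yaw -2.99 zt [-0.001  0.    -1.   ] F [0.3 0.3 0.1] w 43.6 gf 0.0
  to (506.0, -156.0, 130.0) tool cm [-12.72   8.03   7.98]
  to (506.0, -156.0, 42.0) tool cm [-12.72   8.03  16.78]
```

```bash

python3 -m pendant '[{"jaw":0.5,"linear":[-2.55,1.6,1.6],"twist":0},{"jaw":0.5,"linear":[-2.55,1.6,1.6],"twist":0},{"jaw":0.5,"linear":[-2.55,1.6,1.6],"twist":0},{"jaw":0.5,"linear":[-2.55,1.6,1.6],"twist":0},{"jaw":0.5,"linear":[-2.52,1.63,1.58],"twist":0},{"jaw":0.5,"linear":[0,0,0],"twist":0},{"jaw":0.5,"linear":[0,0,0],"twist":0}]' >/dev/null
python3 st.py 506,-156,130 506,-156,42
python3 - <<'E'
from rig import cams
import cv2,numpy as np
c=cams.camera("top"); d=cams.camera("scene")
cv2.imwrite("pics/pre.png",np.hstack([cv2.resize(c["color"][200:360,300:450],(400,427)),cv2.resize(d["color"][220:370,260:400],(398,427))]))
E
```

```text
t 9.12 pos [ 505.  -157.1  129.3] yaw -2.8 zt [-0.003  0.002 -1.   ] F [ 0.8 -0.5 -0.4] w 43.8 gf 0.0
  to (506.0, -156.0, 130.0) tool cm [ 0.1  -0.12 -0.07]
  to (506.0, -156.0, 42.0) tool cm [ 0.12 -0.1   8.73]
```

View pics/pre.png

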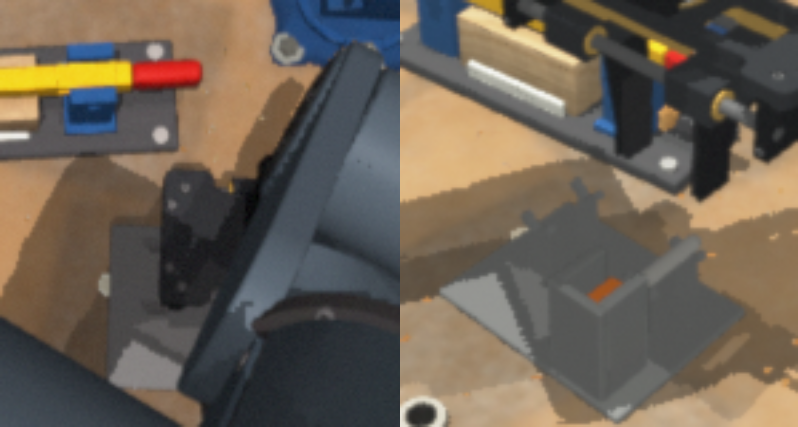

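The bar is closed between the cheeks (left half, around (90,75)). The gripper is over the shank, so I descend and grip.

```bash

python3 -m pendant '[{"jaw":0.5,"linear":[0.1,-0.1,2],"twist":0},{"jaw":0.5,"linear":[0,0,2],"twist":0},{"jaw":0.5,"linear":[0,0,2],"twist":0},{"jaw":0.5,"linear":[0,0,1.6],"twist":0},{"jaw":0.5,"linear":[0,0,1],"twist":0},{"jaw":0.5,"linear":[0,0,0],"twist":0}]' 20 
python3 -m pendant '[{"jaw":0,"linear":[0,0,0],"twist":0},{"jaw":0,"linear":[0,0,0],"twist":0},{"jaw":0,"linear":[0,0,0],"twist":0},{"jaw":0,"linear":[0,0,0],"twist":0},{"jaw":0,"linear":[0,0,0],"twist":0},{"jaw":0,"linear":[0,0,0],"twist":0},{"jaw":0,"linear":[0,0,0],"twist":0}]' 20 >/dev/null
python3 st.py 506,-156,42
```

```text
time: 9.72
position: [0.5081, -0.155, 0.0427]
tool_rot: [1.0, -0.022, -0.001, -0.0]
ft_force: [-0.3, -0.0, -0.3]
grip_width: 0.0435
grip_force: 0.0
t 10.3 pos [ 507.8 -155.8   44.5] yaw -2.66 zt [ 0.001 -0.    -1.   ] F [0.9 1.6 2.4] w 8.8 gf 20.0
  to (506.0, -156.0, 42.0) tool cm [-0.18  0.03  0.25]
```

```bash

python3 -m pendant '[{"jaw":0,"linear":[0,0,0],"twist":0},{"jaw":0,"linear":[0,0,-0.5],"twist":0},{"jaw":0,"linear":[0,0,-1],"twist":0},{"jaw":0,"linear":[0,0,-1],"twist":0},{"jaw":0,"linear":[0,0,-1],"twist":0},{"jaw":0,"linear":[0,0,-1],"twist":0},{"jaw":0,"linear":[0,0,-1],"twist":0},{"jaw":0,"linear":[0,0,0],"twist":0},{"jaw":0,"linear":[0,0,0],"twist":0}]' 45 
python3 st.py 508,-76,98
python3 - <<'E'
from rig import cams
import cv2,numpy as np
d=cams.camera("scene"); np.savez("scene3.npz",**d)
cv2.imwrite("pics/lift.png",cv2.resize(d["color"][220:370,260:410],(600,600),interpolation=cv2.INTER_CUBIC))
E
```

```text
time: 11.05
position: [0.5081, -0.156, 0.1001]
tool_rot: [1.0, -0.023, 0.001, 0.001]
ft_force: [-0.4, 0.3, -1.7]
grip_width: 0.0087
grip_force: 45.0
t 11.05 pos [ 508.1 -156.   100.1] yaw -2.66 zt [ 0.002 -0.001 -1.   ] F [-0.4  0.3 -1.7] w 8.7 gf 45.0
  to (508.0, -76.0, 98.0) tool cm [-0.38 -7.99  0.2 ]
```

View pics/lift.png

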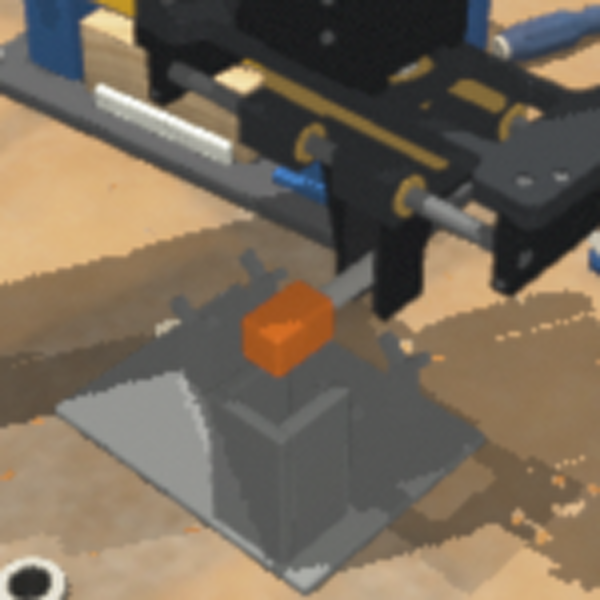

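The pin is out of the pocket and level (head at about (288,328)). Next I carry it 80 mm left, lower it into the open V-rests and release.

```bash

python3 -m pendant '[{"jaw":0,"linear":[0.1,-2,0],"twist":0},{"jaw":0,"linear":[0.1,-2,0],"twist":0},{"jaw":0,"linear":[0,-2,0],"twist":0},{"jaw":0,"linear":[0,-1.5,0],"twist":0},{"jaw":0,"linear":[0,-0.5,0],"twist":0},{"jaw":0,"linear":[0,0,0],"twist":0},{"jaw":0,"linear":[0,0,0],"twist":0}]' >/dev/null
python3 st.py 513.5,-76.1,55 513.5,-76.1,44.5
```

```text
t 11.68 pos [513.3 -76.1  98.8] yaw -2.61 zt [-0. -0. -1.] F [ 0.  -0.4 -1.7] w 8.5 gf 45.0
  to (513.5, -76.1, 55.0) tool cm [ 0.02 -0.    4.38]
  to (513.5, -76.1, 44.5) tool cm [ 0.02 -0.01  5.43]
```

```bash

python3 -m pendant '[{"jaw":0,"linear":[0,0,1.2],"twist":0},{"jaw":0,"linear":[0,0,1.2],"twist":0},{"jaw":0,"linear":[0,0,1.2],"twist":0},{"jaw":0,"linear":[0,0,0.8],"twist":0},{"jaw":0,"linear":[0,0,0.4],"twist":0},{"jaw":0,"linear":[0,0,0.4],"twist":0},{"jaw":0,"linear":[0,0,0.2],"twist":0},{"jaw":0,"linear":[0,0,0],"twist":0},{"jaw":0,"linear":[0,0,0],"twist":0}]' >/dev/null
python3 st.py
```

```text
t 12.43 pos [513.6 -76.1  45.3] yaw -2.65 zt [ 0.001 -0.    -1.   ] F [-0.1 -0.  -1.3] w 8.7 gf 45.0
```

```bash

python3 -m pendant '[{"jaw":0,"linear":[0,0,0.1],"twist":0},{"jaw":0,"linear":[0,0,0.1],"twist":0},{"jaw":0,"linear":[0,0,0],"twist":0}]' >/dev/null
python3 st.py
python3 -m pendant '[{"jaw":0.25,"linear":[0,0,0],"twist":0},{"jaw":0.5,"linear":[0,0,0],"twist":0},{"jaw":0.5,"linear":[0,0,0],"twist":0},{"jaw":0.5,"linear":[0,0,0],"twist":0},{"jaw":0.5,"linear":[0,0,-2],"twist":0},{"jaw":0.5,"linear":[0,0,-2],"twist":0},{"jaw":0.5,"linear":[0,0,-2],"twist":0},{"jaw":0.5,"linear":[0,0,-2],"twist":0},{"jaw":0.5,"linear":[0,0,-2],"twist":0},{"jaw":0.5,"linear":[0,0,0],"twist":0}]' >/dev/null
python3 st.py
python3 - <<'E'
from rig import cams
from h import *
d=cams.camera("scene"); np.savez("scene4.npz",**d)
cv2.imwrite("pics/laid.png",cv2.resize(d["color"][220:370,260:410],(600,600),interpolation=cv2.INTER_CUBIC))
W=cloud(d)*1000; hs=cv2.cvtColor(d["color"],cv2.COLOR_BGR2HSV)
m=(hs[...,0]<18)&(hs[...,1]>170)&(d["depth"]>0)&(W[...,2]>25)&(W[...,2]<60)&(W[...,0]<520)&(W[...,0]>400)&(W[...,1]<-40)
q=W[m]; print(len(q),np.percentile(q,[2,50,98],axis=0).round(1).tolist())
t=q[q[:,2]>51]; print("top",len(t),t.min(0).round(1),t.max(0).round(1),t.mean(0).round(1))
E
```

```text
t 12.68 pos [513.8 -76.   44.4] yaw -2.63 zt [ 0.001 -0.001 -1.   ] F [-1.1  1.3  7.6] w 8.8 gf 45.0
t 13.52 pos [515.5 -76.6 146.3] yaw -2.64 zt [ 0.007 -0.002 -1.   ] F [ 0.4  0.2 -0.1] w 43.5 gf 0.0
284 [[445.9, -85.2, 36.0], [457.5, -80.3, 50.6], [474.6, -67.3, 54.2]]
top 137 [446.3 -85.5  51. ] [475.7 -65.8  54.5] [460.9 -75.9  52.6]
```

View pics/laid.png

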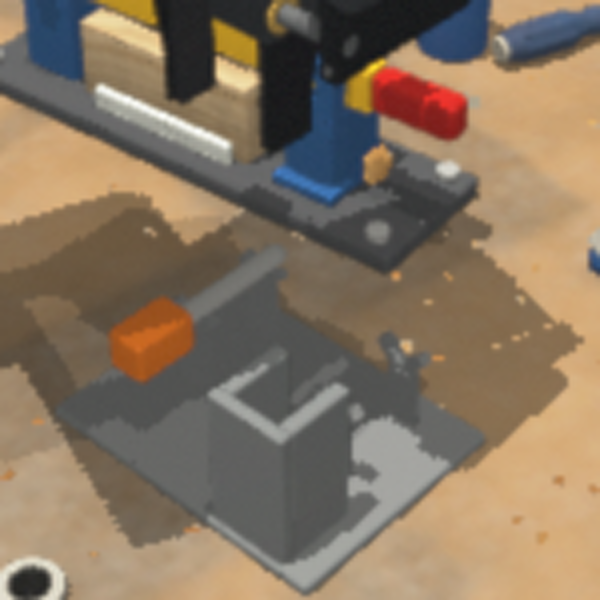

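The pin lies in the left lane with its head overhanging at (150,340) in the crop. I go to the head and grip it.

```bash

python3 -m pendant '[{"jaw":0.5,"linear":[-2,0,0],"twist":0},{"jaw":0.5,"linear":[-2,0,0],"twist":0},{"jaw":0.5,"linear":[-1.4,0,0],"twist":0},{"jaw":0.5,"linear":[0,0,2],"twist":0},{"jaw":0.5,"linear":[0,0,2],"twist":0},{"jaw":0.5,"linear":[0,0,2],"twist":0},{"jaw":0.5,"linear":[0,0,2],"twist":0},{"jaw":0.5,"linear":[0,0,1.5],"twist":0},{"jaw":0.5,"linear":[0,0,0.9],"twist":0},{"jaw":0.5,"linear":[0,0,0],"twist":0},{"jaw":0.5,"linear":[0,0,0],"twist":0}]' 12 >/dev/null
python3 st.py 461,-74.2,42
python3 -m pendant '[{"jaw":0,"linear":[0,0,0],"twist":0},{"jaw":0,"linear":[0,0,0],"twist":0},{"jaw":0,"linear":[0,0,0],"twist":0},{"jaw":0,"linear":[0,0,0],"twist":0},{"jaw":0,"linear":[0,0,0],"twist":0},{"jaw":0,"linear":[0,0,0],"twist":0}]' 12 >/dev/null
python3 st.py
```

```text
t 14.48 pos [458.7 -73.2  38.3] yaw -2.66 zt [-0.002  0.001 -1.   ] F [ 1.1 -0.6  0.6] w 43.5 gf 0.0
  to (461.0, -74.2, 42.0) tool cm [ 0.23  0.09 -0.37]
t 14.98 pos [459.7 -73.5  39.5] yaw -2.65 zt [ 0.001 -0.    -1.   ] F [0.1 0.1 2.2] w 19.4 gf 12.0
```

```bash

python3 -m pendant '[{"jaw":0,"linear":[0,0,0],"twist":0},{"jaw":0,"linear":[0,0,0],"twist":0},{"jaw":0,"linear":[0,0,0],"twist":0}]' 45 >/dev/null
python3 st.py
python3 -m pendant '[{"jaw":0,"linear":[0,0,-0.6],"twist":0},{"jaw":0,"linear":[0,0,-0.8],"twist":0},{"jaw":0,"linear":[0,0,-0.8],"twist":0},{"jaw":0,"linear":[0,0,-0.6],"twist":0},{"jaw":0,"linear":[0,0,0],"twist":-2},{"jaw":0,"linear":[0,0,0],"twist":-2},{"jaw":0,"linear":[0,0,0],"twist":-1.85},{"jaw":0,"linear":[0,0,0],"twist":0},{"jaw":0,"linear":[0,0,0],"twist":0}]' >/dev/null
python3 st.py 523.9,-35,67.5
python3 - <<'E'
from h import *
for n in("top0","scene0","scene4"):
    c=dict(np.load(n+".npz"));W=cloud(c)*1000;ok=c["depth"]>0
    hs=cv2.cvtColor(c["color"],cv2.COLOR_BGR2HSV)
    a=np.radians(3.2); d=W-np.array([633.1,-28.2,0]); L=np.stack([d[...,0]*np.cos(a)+d[...,1]*np.sin(a),-d[...,0]*np.sin(a)+d[...,1]*np.cos(a),W[...,2]],-1)
    blue=ok&(hs[...,0]>95)&(hs[...,0]<125)&(hs[...,1]>120)&(abs(L[...,0])<35)&(abs(L[...,1])<30)
    for z0 in(30,40,50,60,70,82):
        q=L[blue&(L[...,2]>z0)&(L[...,2]<z0+10)]
        if len(q)>8: print(n,z0,len(q),"y",np.percentile(q[:,1],[1,50,99]).round(1),"x",np.percentile(q[:,0],[1,50,99]).round(1))
E
```

```text
t 15.23 pos [459.7 -73.5  39.4] yaw -2.65 zt [ 0.001 -0.    -1.   ] F [-1.3 -0.4  4. ] w 19.2 gf 45.0
t 15.98 pos [459.4 -73.4  67.5] yaw 3.15 zt [ 0. -0. -1.] F [-0.   0.5 -0.5] w 19.6 gf 45.0
  to (523.9, -35.0, 67.5) tool cm [ 6.65 -3.48  0.  ]
top0 30 21 y [-12.9   3.2  15.2] x [-20.5 -20.   -2.4]
top0 40 21 y [-12.4   5.5  15.2] x [-20.7 -20.1   0.4]
top0 50 133 y [-14.1   0.7  15.1] x [-20.6   2.4  10.5]
top0 60 60 y [-13.6  -0.5  14.8] x [-20.7   2.3  12.6]
top0 70 38 y [-13.4   4.5  15. ] x [-20.3   9.4  10.9]
top0 82 212 y [-14.7   0.8  15. ] x [-20.4 -10.2  19. ]
scene0 30 87 y [-17.2 -14.5  10.4] x [-20.8 -17.   15.3]
scene0 40 101 y [-17.1 -13.9  10. ] x [-20.8 -17.6  14.7]
scene0 50 124 y [-16.9 -11.4  10.9] x [-20.8 -11.   14.9]
scene0 60 107 y [-16.3  -6.3  11.8] x [-20.4 -14.6  17.2]
scene0 70 100 y [-16.5  -7.3  12. ] x [-20.1 -13.8  15.1]
scene0 82 127 y [-16.6  -4.7  11.4] x [-20.1 -11.7  17.9]
scene4 30 88 y [-16.7 -14.5   9.1] x [-20.2 -16.7  15. ]
scene4 40 63 y [-16.8 -15.2  -0.9] x [-20.4 -13.8  14.1]
scene4 50 42 y [-16.8 -14.9  -4. ] x [-20.5 -17.6  -1.3]
scene4 60 32 y [-16.6 -11.1  -2.2] x [-20.4 -18.7 -14.6]
scene4 70 19 y [-16.4 -11.9  -4.7] x [-20.6 -18.8 -14.6]
```

```bash

python3 -m pendant '[{"jaw":0,"linear":[1.6,-0.8,0],"twist":0},{"jaw":0,"linear":[1.6,-0.8,0],"twist":0},{"jaw":0,"linear":[1.6,-0.8,0],"twist":0},{"jaw":0,"linear":[1.2,-0.7,0],"twist":0},{"jaw":0,"linear":[0.6,-0.4,0],"twist":0},{"jaw":0,"linear":[0,0,0],"twist":0},{"jaw":0,"linear":[0,0,0],"twist":0},{"jaw":0,"linear":[0,0,0],"twist":0}]' >/dev/null
python3 st.py 523.9,-35,67.5
python3 - <<'E'
from rig import cams
from h import *
for n in("scene","top"):
    c=cams.camera(n); np.savez(n+"5.npz",**c); W=cloud(c)*1000;ok=c["depth"]>0;hs=cv2.cvtColor(c["color"],cv2.COLOR_BGR2HSV)
    a=np.radians(3.2); d=W-np.array([633.1,-28.2,0]); L=np.stack([d[...,0]*np.cos(a)+d[...,1]*np.sin(a),-d[...,0]*np.sin(a)+d[...,1]*np.cos(a),W[...,2]],-1)
    m=ok&(L[...,0]>-92)&(L[...,0]<-24)&(abs(L[...,1])<9)&(L[...,2]>55)&(L[...,2]<90)&(hs[...,1]<90); q=L[m]
    for x in range(-95,-20,8):
        s=q[abs(q[:,0]-x)<4]
        if len(s)>3: print(n,x,len(s),"y",s[:,1].min().round(1),s[:,1].max().round(1),"z",s[:,2].min().round(1),s[:,2].max().round(1))
    if n=="scene": cv2.imwrite("pics/align.png",cv2.resize(c["color"][200:320,270:400],(650,600),interpolation=cv2.INTER_CUBIC))
E
```

```text
t 16.65 pos [522.  -34.8  66.9] yaw 3.18 zt [-0.002  0.    -1.   ] F [ 0.  -0.  -1.9] w 19.3 gf 45.0
  to (523.9, -35.0, 67.5) tool cm [ 0.19  0.03 -0.06]
scene -63 10 y -6.8 -2.1 z 68.6 74.0
```

View pics/align.png

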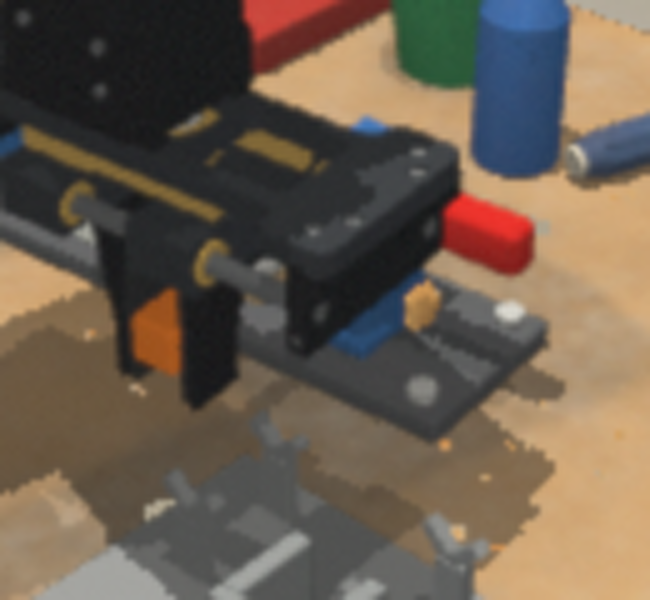

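The gripper holds the head (crop (158,335)) in front of the post, but it hides the mouth. I insert by force.

```bash

python3 -m pendant '[{"jaw":0,"linear":[0.6,-0.03,-0.04],"twist":0},{"jaw":0,"linear":[0.4,0,0],"twist":0},{"jaw":0,"linear":[0.2,0,0],"twist":0},{"jaw":0,"linear":[0,0,0],"twist":0}]' >/dev/null; python3 st.py
python3 -m pendant '[{"jaw":0,"linear":[0.2,0,0],"twist":0},{"jaw":0,"linear":[0.2,0,0],"twist":0},{"jaw":0,"linear":[0,0,0],"twist":0}]' >/dev/null; python3 st.py
python3 -m pendant '[{"jaw":0,"linear":[0.2,0,0],"twist":0},{"jaw":0,"linear":[0.2,0,0],"twist":0},{"jaw":0,"linear":[0,0,0],"twist":0}]' >/dev/null; python3 st.py
```

```text
t 17.08 pos [536.3 -34.1  67.6] yaw 3.19 zt [ 0.001 -0.    -1.   ] F [-0.   0.6 -2.1] w 19.3 gf 45.0
t 17.33 pos [539.7 -33.6  67.5] yaw 3.2 zt [ 0.001 -0.    -1.   ] F [ 0.4 -0.1 -1. ] w 19.5 gf 45.0
t 17.58 pos [543.8 -33.4  67.5] yaw 3.2 zt [ 0.001 -0.    -1.   ] F [-0.1 -1.4 -1. ] w 19.3 gf 45.0
```

```bash

python3 -m pendant '[{"jaw":0,"linear":[0.4,0,0],"twist":0},{"jaw":0,"linear":[0.4,0,0],"twist":0},{"jaw":0,"linear":[0,0,0],"twist":0}]' >/dev/null; python3 st.py
python3 -m pendant '[{"jaw":0,"linear":[0.4,0,0],"twist":0},{"jaw":0,"linear":[0.4,0,0],"twist":0},{"jaw":0,"linear":[0,0,0],"twist":0}]' >/dev/null; python3 st.py
python3 -m pendant '[{"jaw":0,"linear":[0.4,0,0],"twist":0},{"jaw":0,"linear":[0.4,0,0],"twist":0},{"jaw":0,"linear":[0,0,0],"twist":0}]' >/dev/null; python3 st.py
```

```text
t 17.83 pos [552.6 -33.1  67.6] yaw 3.2 zt [ 0.002 -0.    -1.   ] F [ 0.  -0.7 -0.7] w 19.7 gf 45.0
t 18.08 pos [560.5 -32.6  67.6] yaw 3.2 zt [ 0.002 -0.    -1.   ] F [-0.1 -0.3 -0.9] w 19.8 gf 45.0
t 18.33 pos [568.5 -32.2  67.6] yaw 3.2 zt [ 0.002 -0.    -1.   ] F [ 1.1  0.  -1. ] w 19.5 gf 45.0
```

```bash

python3 -m pendant '[{"jaw":0,"linear":[0.4,0,0],"twist":0},{"jaw":0,"linear":[0.4,0,0],"twist":0},{"jaw":0,"linear":[0,0,0],"twist":0}]' >/dev/null; python3 st.py
python3 -m pendant '[{"jaw":0,"linear":[0.4,0,0],"twist":0},{"jaw":0,"linear":[0.4,0,0],"twist":0},{"jaw":0,"linear":[0.3,0,0],"twist":0},{"jaw":0,"linear":[0,0,0],"twist":0}]' >/dev/null; python3 st.py
python3 -m pendant '[{"jaw":0,"linear":[0.3,0,0],"twist":0},{"jaw":0,"linear":[0.3,0,0],"twist":0},{"jaw":0,"linear":[0,0,0],"twist":0}]' >/dev/null; python3 st.py
```

```text
t 18.58 pos [576.5 -31.7  67.6] yaw 3.2 zt [ 0.002 -0.    -1.   ] F [ 0.2 -0.4 -0.6] w 19.4 gf 45.0
t 18.92 pos [587.3 -31.1  67.6] yaw 3.2 zt [ 0.002 -0.    -1.   ] F [-0.  -0.6 -1.6] w 19.6 gf 45.0
t 19.17 pos [593.  -30.7  67.5] yaw 3.2 zt [ 0.001 -0.    -1.   ] F [-0.   0.1 -1.1] w 19.4 gf 45.0
```

```bash

python3 -m pendant '[{"jaw":0,"linear":[0.2,0,0],"twist":0},{"jaw":0,"linear":[0.2,0,0],"twist":0},{"jaw":0,"linear":[0,0,0],"twist":0}]' >/dev/null; python3 st.py
python3 -m pendant '[{"jaw":0,"linear":[0.15,0,0],"twist":0},{"jaw":0,"linear":[0,0,0],"twist":0}]' >/dev/null; python3 st.py
python3 -m pendant '[{"jaw":0,"linear":[0.15,0,0],"twist":0},{"jaw":0,"linear":[0,0,0],"twist":0}]' >/dev/null; python3 st.py
```

```text
t 19.42 pos [595.5 -30.3  67.3] yaw 3.21 zt [-0.002  0.    -1.   ] F [-2.3  0.   0.4] w 19.3 gf 45.0
t 19.58 pos [595.5 -30.3  67.2] yaw 3.22 zt [-0.005  0.    -1.   ] F [-4.6 -1.4  1.9] w 19.5 gf 45.0
t 19.75 pos [595.5 -30.2  67.1] yaw 3.24 zt [-0.008  0.    -1.   ] F [-6.7 -2.1  3.3] w 19.5 gf 45.0
```

```bash

python3 -m pendant '[{"jaw":0,"linear":[0.4,0,0],"twist":0},{"jaw":0,"linear":[0,0,0],"twist":0},{"jaw":0,"linear":[0,0,0],"twist":0}]' >/dev/null; python3 st.py
python3 -m pendant '[{"jaw":0,"linear":[-0.4,0,0],"twist":0},{"jaw":0,"linear":[-0.3,0,0],"twist":0},{"jaw":0.5,"linear":[0,0,0],"twist":0},{"jaw":0.5,"linear":[0,0,0],"twist":0},{"jaw":0.5,"linear":[0,0,0],"twist":0},{"jaw":0.5,"linear":[0,0,0],"twist":0},{"jaw":0.5,"linear":[0,0,0],"twist":0}]' >/dev/null; python3 st.py
```

```text
t 20.0 pos [595.6 -30.2  67. ] yaw 3.28 zt [-0.017  0.    -1.   ] F [-15.4  -4.8   8.7] w 19.5 gf 45.0
t 20.58 pos [596.8 -30.4  67.6] yaw 3.2 zt [ 0.001 -0.    -1.   ] F [0.3 0.3 0.4] w 40.8 gf 0.0
```

```bash

python3 -m pendant '[{"jaw":0.6,"linear":[0,0,0],"twist":0},{"jaw":0.6,"linear":[0,0,-1],"twist":0},{"jaw":0.6,"linear":[0,0,-2],"twist":0},{"jaw":0.6,"linear":[0,0,-3],"twist":0},{"jaw":0.6,"linear":[0,0,-3],"twist":0},{"jaw":0.6,"linear":[-2,2,-3],"twist":0},{"jaw":0.6,"linear":[-3,3,-3],"twist":0},{"jaw":0.6,"linear":[-2,3,0],"twist":0},{"jaw":0.6,"linear":[0,3,0],"twist":0},{"jaw":0.6,"linear":[0,3,0],"twist":0},{"jaw":0.6,"linear":[0,0,0],"twist":0}]' >/dev/null; python3 st.py
python3 - <<'E'
from rig import cams
from h import *
for n in("scene","top"):
    c=cams.camera(n); np.savez(n+"6.npz",**c); W=cloud(c)*1000;ok=c["depth"]>0;hs=cv2.cvtColor(c["color"],cv2.COLOR_BGR2HSV)
    a=np.radians(3.2); d=W-np.array([633.1,-28.2,0]); L=np.stack([d[...,0]*np.cos(a)+d[...,1]*np.sin(a),-d[...,0]*np.sin(a)+d[...,1]*np.cos(a),W[...,2]],-1)
    def s(nm,m):
        q=L[m&ok]; print(n,nm,len(q),*(np.percentile(q,[2,50,98],axis=0).round(1).tolist() if len(q) else []))
    near=(abs(L[...,0])<80)&(abs(L[...,1])<60)
    s("head",near&(hs[...,0]<18)&(hs[...,1]>170)&(L[...,2]>55)&(L[...,2]<90)&(L[...,0]<-15))
    s("bar yellow",near&(hs[...,0]>20)&(hs[...,0]<32)&(hs[...,1]>170)&(L[...,2]>60)&(abs(L[...,0])<12))
    s("tip",near&(L[...,0]>22)&(L[...,2]>60)&(L[...,2]<85))
    if n=="scene": cv2.imwrite("pics/end.png",cv2.resize(c["color"][190:300,240:390],(750,550),interpolation=cv2.INTER_CUBIC))
E
```

```text
t 21.5 pos [ 540.9 -173.5  213.2] yaw 2.94 zt [ 0.005 -0.005 -1.   ] F [ 0.8 -0.5 -0.5] w 51.9 gf 0.0
scene head 161 [-52.4, -12.2, 62.6] [-44.2, -9.1, 73.6] [-21.6, 6.6, 81.1]
scene bar yellow 334 [-8.6, -26.3, 62.4] [-5.5, 30.0, 81.1] [6.8, 58.4, 84.0]
scene tip 7 [24.8, -13.1, 69.0] [38.4, -3.7, 72.6] [42.9, -1.2, 79.6]
top head 216 [-52.1, -9.9, 71.5] [-37.9, 0.1, 80.0] [-21.7, 9.6, 83.5]
top bar yellow 463 [-8.1, -23.3, 72.0] [-0.7, 19.1, 83.3] [7.6, 58.1, 87.1]
top tip 54 [24.5, -4.3, 70.7] [32.3, 0.3, 74.8] [41.3, 4.9, 78.5]
```

View pics/end.png

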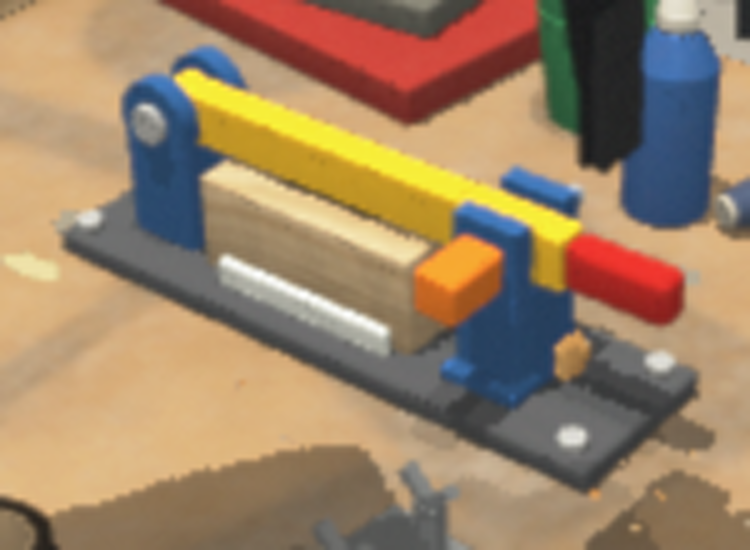

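The picture shows the orange head against the post at (460,280) and the bar level. Depth puts the head at fixture x from -52 to -21 mm and the tip at about +42 mm, so the pin is home and I hand in.

```bash
python3 -m pendant '[{"jaw":0.6,"linear":[0,0,0],"twist":0},{"jaw":0.6,"linear":[0,0,0],"twist":0},{"jaw":0.6,"linear":[0,0,0],"twist":0}]' >/dev/null; python3 -c "
from rig import robot
print(robot.hand_in())"
```

```text
the job is handed in; nothing more can be done
None
```

The job is handed in: the bar is pressed to its stop, and the locking pin is through post and bar with its head against the post. The gripper has let go and moved clear. The run took about 22 of the 69 s; the hand-in returned no verdict, so this rests on the final images and force readings.

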